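# Tap the gib-head key tight in the wheel stand's hub

## Robot

A 6-joint arm with a two-finger parallel gripper is mounted at the origin on the work surface. World frame = base frame: x ahead of the robot, y to its left, z up, the work surface at z = 0. Lengths are in m, angles in rad, forces in N, time in s.
With the tool pointing down it reaches from about 0.25 to 0.775 m from the base axis. Payload 4 kg.
Tool frame: the origin (TCP) lies midway between the tips of the shut fingers; the grasp point (between the pads) lies 19 mm behind it; y points along the fingers, x is the direction in which the jaws open and shut, and the axes are right-handed (so a half turn about y gives the same grasp; the last joint's range is limited). The gripper opens to 94 mm and grips with 3 to 60 N. Pads are 16 mm wide; open, the fingers measure 119 mm over their backs; the gripper's body (75 mm by 177 mm) begins 78 mm behind the grasp point.
Start: joints at [-1.437, 0.087, 1.371, -0, 1.684, -0.103], TCP at [0.129, -0.535, 0.206] pointing down, gripper open.
Joint ranges: [-3.1, 3.1], [-0.76, 2.03], [0.27, 2.55], [-1.08, 4.22], [0.17, 2.65], [-2.57, 2.57]. Speed limits (rad/s): [2.79, 2.79, 3.14, 3.14, 3.14, 3.14].

## Interface

Orientations are given as [roll, pitch, yaw] about the fixed x, y, z axes, in that order (R = Rz(yaw) Ry(pitch) Rx(roll)).
In Python, from bench import robot gives the robot as it stands.
- The arm moves only by the shell command python3 -m creep 'ROWS'. ROWS is JSON, a list of rows, each a list of 7 numbers: the shift along the tool's x, y, z in mm, then the turn, a rotation vector about the tool's x, y, z in degrees, then the closure in counts, from 0 (fully open) to 255 (shut). A call has 1 to 5 rows; each row is the pose to reach, as a shift and turn from the pose commanded when the call began, along the tool's axes at that moment; what a row does not reach only later rows make up. A row lasts 1/8 s, in which the tool goes at most 62.5 mm and 10.7 degrees, less where a joint would pass 70% of its speed; a pose out of reach is approached as far as the arm can. A call with a gripper value outside its range is refused whole. The fingers move at their own pace and stop on an object; the grip force is fixed at half the most. Time passes only in rows, so rows that repeat a pose let the fingers close. It gives the time, the measured TCP pose, the force and the opening at its end, in the units of the state.
- robot.get_obs(): the state, without advancing time (a new reading comes with each control period).
- robot.snapshot(name): name is "scene" or "side" or "wrist"; returns a dict with "color" (480x640x3 uint8, blue, green, red), "fx", "fy", "cx", "cy" (pixels), "k1" (the pictures are not rectified: a ray, as slopes to the right and down, at radius r is drawn at 1 + k1 r^2 times it, then the intrinsics apply), "world_from_camera" (4x4, takes a point from camera to world coordinates); the wrist camera has in their place "mount" (4x4, takes a point from camera to tool coordinates, whose origin is the TCP and whose axes are the tool frame's). Camera axes: x right, y down, z forward; pixel columns grow to the right and rows downward; lengths in m; the calibration is good to about 2 mm. A picture is of the moment at which its call begins: read the wrist's pose just before it. There is no depth.
- robot.close_job(): hands the job in, once; it reports no verdict.
Trained networks look in the newest picture that a camera, given by its name, has taken for a name from the list of things; names that differ only in an ending like _2 or _b are one class to them, and where a whole thing is asked for, a point or a joint stands for the part that bears it (a point fixed in the world has none). Each returns a list of dicts, best first, with "p" (0 to 1); they miss things now and then, are a little off and sometimes report something else, mostly with a low value. They report only what shows in the picture. A call takes as long as a camera call. They do not tell look-alikes from the thing itself.
- robot.spot_in(name, camera): "point" ([x, y, z] in m, in world coordinates, good to about 4 mm: the middle of the surface that is visible of it).
- robot.landmark_of(name, camera): "point" ([x, y, z] in m, in world coordinates, good to about 4 mm: a listed point, or the origin of a listed thing).
The state is a dict: "time": time; "joint_positions": joint angles; "qvel": joint speeds; "joint_torque": joint torques, N m; "tool_pos": TCP position; "ee_rot": TCP orientation; "wrist_force": force on the tool from outside, world axes, zero at the start; "wrist_torque": the same for the moment, N m; "width": finger opening in m.
Only numpy, scipy, OpenCV 4.12 (cv2) and the standard library are available. Lean on these libraries where they do the work, as an engineer would, in place of code of your own. Each camera call takes 0.05 s, during which the arm holds its last target.

## Task

The hub of the bench wheel stand is loose on its shaft. Take the steel gib-head taper key out of the timber block, set it thin end down in the keyway between hub and shaft with its head overhanging outwards, and let go of it; then tap it down with the brass drift, two or more light taps, until it is wedged tight, but never force it. Finish with the drift standing upright on the shelf, and leave the other things where they are.

Things in the scene. Friction and masses are not known exactly. Their poses are not given: they have to be found in the camera images.
- keyway (a point): Centre of the keyway's mouth, the pocket open upwards between hub boss and shaft end, level with the boss face 115 mm above the shelf. Fixed; z up, x outwards across the gap, y along the width. 16.5 mm wide (y), 60 mm deep. Inner wall: the shaft's upright flat, 4.0 to 6.4 mm from here along -x (differs with wear). Outer wall: 5.2 mm along +x, sloping inwards 1 in 10 going down to match the key.
- boss (a point): Centre of the hub boss's top face on the wheel stand (fixed, axes as keyway), 22.2 mm along -x from keyway. Boss 80 mm across; the 40 mm shaft ends 2 mm below this face; the flange, 150 mm across, lies 48 mm below it with five 12 mm studs on a 114 mm circle, tips 14 mm below it. Foot plate 170 mm square.
- key_head (a point): Centre of the gib-head taper key's head (loose, steel, 94 g), 67 mm above its tip, 7 mm below its top. z up along the key, x towards the tapered side and the overhang, y along the width. 14 mm wide (y) all over. Head 14 mm high, from -7.5 to +10.5 mm in x. Flat face upright at x = -7.5 mm all the way down.
- key_tip (a point): Centre of the underside of the key's thin end (axes as key_head, which is 4 mm along +x and 67 mm up). The shank is 60 mm long, 7 mm thick here and thicker by 1 in 10 upwards. It starts to wedge 22 to 46 mm below the keyway's mouth, depending on the gap: feel for it; from there the push it takes climbs by 3 to 4 N a millimetre.
- block (a point): Centre of the top face (45 mm above the shelf) of the fixed softwood block, 80 x 60 x 45 mm, in which the key stands at the start, in a loose slot, 19.6 mm wide in y and about 1 mm easy in x, leaning up to 2 degrees: its tip stands 37 mm below this face, its head is clear above it.
- drift_mid (a point): Middle of the brass drift, a loose plain round bar 25 mm in diameter and 120 mm long, 0.5 kg, standing upright on the shelf at the start (this point 60 mm up); z runs along the bar. Either end may strike the key. Taps of 10 to 15 N leave the key tight; over 22 N it is being forced.
- gauge: Red tyre pressure gauge lying on the shelf, dial 64 mm across, 26 mm high, stem about 95 mm along its -x; origin under the dial. Leave alone.
- socket: Stainless lug wrench socket standing on the shelf, 30 mm in diameter, 45 mm high; origin at the centre of its underside. Leave alone.
- spray: Closed white spray bottle, 76 mm in diameter, 212 mm high; origin at the centre of its underside. Leave alone.
- brush: Blue wheel brush lying on the shelf, 260 mm long along its x, 37 mm high; origin near its middle. Leave alone.
Things that resemble listed ones, but are neither listed nor needed, are in the scene too. Several things look just like the part that bears drift_mid: the one meant starts farthest to the robot's right.

How it is judged:
By the outcome, as a careful person would: the job done as asked, in the order asked, and still so for the second after the job is handed in, with the robot touching nothing.
It also fails if it takes over 58 s, if anything falls off the work surface, if the arm or the gripper's body presses on something with over 40 N, if the wrist force passes 120 N, or if a joint passes its speed limit or range.

## Working session

There is one attempt and no reset: what is moved stays moved. The work goes in short steps, Python scripts to look and compute and a shell command to move; the robot and the scene stay as the last step left them, time stands still between calls to the robot, and variables do not carry over. Pictures are saved under pics/ and viewed, and the job is handed in when it is done.

```bash
ls -R . | head -30; mkdir -p pics
python3 - <<'E'
from bench import robot
import cv2,json
o=robot.get_obs(); print(o)
for c in ("scene","side","wrist"):
    s=robot.snapshot(c); cv2.imwrite(f"pics/a_{c}.png",s["color"])
    print(c,{k:v for k,v in s.items() if k!="color"})
    for n in ["keyway","boss","key_head","key_tip","block","drift_mid","gauge","socket","spray","brush"]:
        try: r=robot.landmark_of(n,c)
        except Exception as e: r=[]; print(e)
        print(n,[( [round(float(v),4) for v in d["point"]],round(d["p"],2)) for d in r[:5]])
print(robot.get_obs()["time"])
E
```

```text
.:
pics

./pics:
{'time': 0.0, 'joint_positions': array([-1.43708786e+00,  8.79388125e-02,  1.37222756e+00,  1.89769361e-05,
        1.68357790e+00, -1.03048692e-01]), 'qvel': array([-3.26917015e-05,  8.19625082e-04,  1.61194965e-04, -1.56319609e-03,
        9.04351493e-04, -4.13393612e-04]), 'joint_torque': array([ 8.67147610e-04, -3.40186572e+01, -3.02426112e+01,  7.17900856e-02,
        3.29860440e-02, -1.66938862e-04]), 'tool_pos': array([ 0.12896104, -0.53411704,  0.20432655]), 'ee_rot': array([-1.57055624,  0.00213827, -1.33403679]), 'wrist_force': array([ 0.23868782, -0.01496842,  0.37249355]), 'wrist_torque': array([0.01552608, 0.0383861 , 0.00731029]), 'width': 0.09397912776282175}
scene {'fx': 562.2623647367595, 'fy': 562.2623647367595, 'cx': 326.20895813068995, 'cy': 233.28752939685327, 'k1': 0.015101055372030332, 'world_from_camera': array([[ 0.2323547 ,  0.5479271 , -0.80360885,  1.55763164],
       [ 0.97237158, -0.14994667,  0.17891199, -0.2880906 ],
       [-0.02246774, -0.82297745, -0.56762955,  0.79380999],
       [ 0.        ,  0.        ,  0.        ,  1.        ]
[... 1348 characters left out ...]
4, 0.1833, -0.0025], 0.97)]
spray [([0.604, -0.4338, 0.0007], 0.59)]
brush [([0.746, -0.2699, 0.0005], 0.74)]
wrist {'fx': 352.4206943211769, 'fy': 352.4206943211769, 'cx': 318.6934378848567, 'cy': 239.90714103284216, 'k1': -0.0530707599836627, 'mount': array([[ 9.99999755e-01, -2.66898315e-04, -6.46695584e-04,
        -4.40177050e-04],
       [ 5.68006858e-04, -2.29915758e-01,  9.73210369e-01,
        -1.79211845e-01],
       [-4.08433713e-04, -9.73210498e-01, -2.29915550e-01,
         6.63742424e-02],
       [ 0.00000000e+00,  0.00000000e+00,  0.00000000e+00,
         1.00000000e+00]])}
keyway []
boss []
key_head []
key_tip []
block []
drift_mid []
gauge []
socket []
spray []
brush []
1.65
```

View pictures.

View pics/a_scene.png

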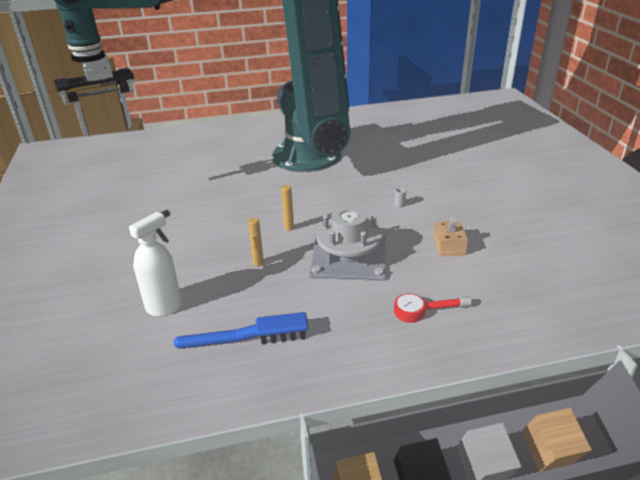

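View pics/a_side.png

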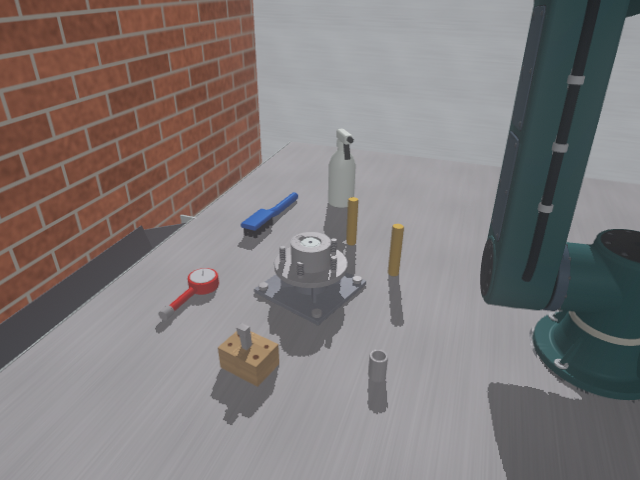

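View pics/a_wrist.png

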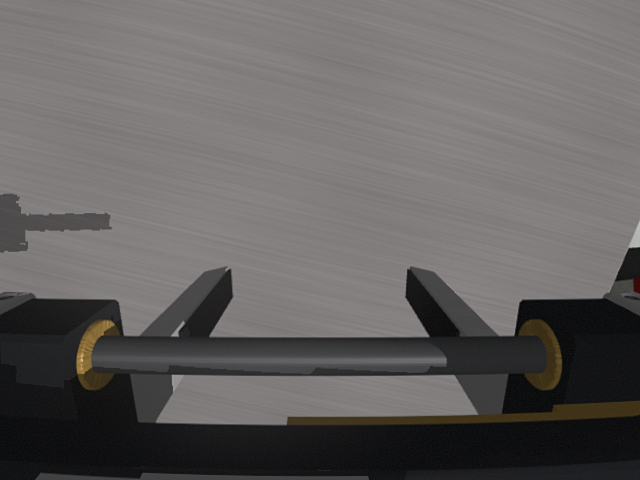

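```bash
cat > h.py <<'E'
import numpy as np, cv2
from scipy.spatial.transform import Rotation as R
from bench import robot
def pose(o=None):
    o=o or robot.get_obs(); return np.array(o["tool_pos"]),R.from_euler('xyz',o["ee_rot"]).as_matrix()
def to(p,yaw,n=None):
    """shift (mm) & rotvec (deg) in tool axes to world p, tool down w/ yaw(deg, x-axis heading)"""
    p0,R0=pose(); Rt=R.from_euler('xyz',[-np.pi/2,0,np.radians(yaw)]).as_matrix()
    d=R0.T@(np.array(p)-p0)*1e3; rv=np.degrees(R.from_matrix(R0.T@Rt).as_rotvec())
    print("shift",d.round(1),"rot",rv.round(1),"rows>=",max(np.linalg.norm(d)/62.5,np.linalg.norm(rv)/10.7).round(2))
def snap(c,fn=None):
    p,Rm=pose(); s=robot.snapshot(c); s=dict(s)
    if c=="wrist":
        T=np.eye(4);T[:3,:3]=Rm;T[:3,3]=p; s["world_from_camera"]=T@s["mount"]
    if fn: cv2.imwrite(f"pics/{fn}.png",s["color"])
    np.savez(f"last_{fn}.npz",**{k:v for k,v in s.items() if k!="color"})
    return s
def ray(s,u,v):
    fx,fy,cx,cy,k=[float(s[a]) for a in("fx","fy","cx","cy","k1")]
    d=np.array([(u-cx)/fx,(v-cy)/fy]); x=d.copy()
    for _ in range(20): x=d/(1+k*(x@x))
    T=s["world_from_camera"]; r=T[:3,:3]@np.array([x[0],x[1],1]); return T[:3,3],r
def at_z(s,u,v,z):
    c,r=ray(s,u,v); return c+r*(z-c[2])/r[2]
def proj(s,P):
    T=np.linalg.inv(s["world_from_camera"]); q=T[:3,:3]@np.array(P)+T[:3,3]; x=q[:2]/q[2]
    x=x*(1+float(s["k1"])*(x@x)); return np.array([s["fx"]*x[0]+s["cx"],s["fy"]*x[1]+s["cy"]])
def tri(rays):
    A=np.zeros((3,3));b=np.zeros(3)
    for c,r in rays:
        r=r/np.linalg.norm(r);M=np.eye(3)-np.outer(r,r);A+=M;b+=M@c
    return np.linalg.solve(A,b)
def crop(img,x0,y0,w,h,k,fn):
    cv2.imwrite(f"pics/{fn}.png",cv2.resize(img[y0:y0+h,x0:x0+w],None,fx=k,fy=k,interpolation=cv2.INTER_CUBIC))
E
python3 - <<'E'
import cv2
from h import *
a=cv2.imread("pics/a_side.png");b=cv2.imread("pics/a_scene.png")
i=np.hstack([cv2.resize(a[215:335,240:380],(400,343),interpolation=2),cv2.resize(a[310:390,205:298],(400,343),interpolation=2)])
j=np.hstack([cv2.resize(b[190:290,290:406],(400,343),interpolation=2),cv2.resize(b[205:265,420:490],(400,343),interpolation=2)])
cv2.imwrite("pics/b.png",np.vstack([i,j])[:600])
E
```

```text
(no output)
```

View pics/b.png

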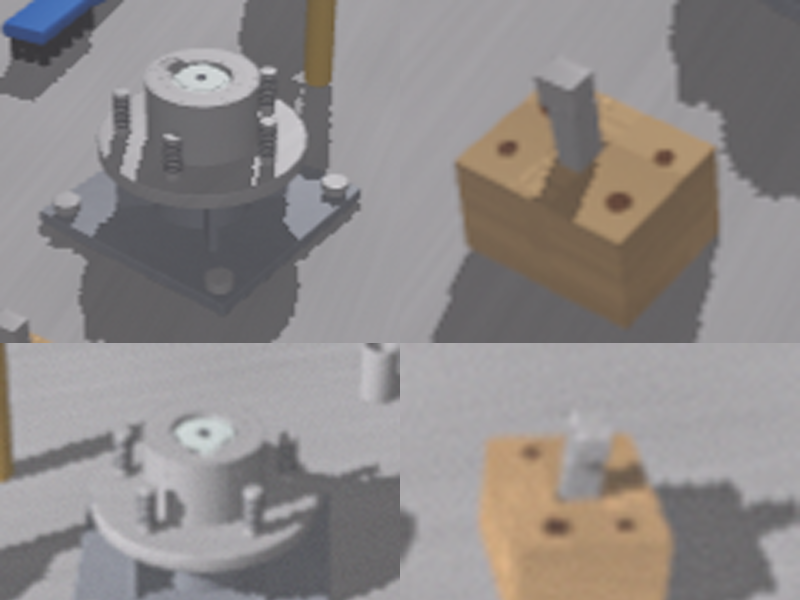

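Run:
```python
from h import *
to((0.545,0.215,0.206),-60)
```

```text
shift [-6.312e+02 -6.000e-01  5.802e+02] rot [  0.  -16.4   0. ] rows>= 13.72
```

```bash
python3 -m creep '[[-44,0,41,0,-5.4,0,0],[-88,0,82,0,-10.9,0,0],[-132,0,123,0,-16.4,0,0],[-176,0,164,0,-16.4,0,0],[-220,0,205,0,-16.4,0,0]]'
python3 - <<'E'
from h import *
to((0.545,0.215,0.206),-60)
E
```

```text
time: 2.28
tool_pos: [0.2773, -0.271, 0.2057]
ee_rot: [-1.57, -0.001, -1.048]
wrist_force: [0.3, 0.3, 0.4]
width: 0.0937
shift [-2.877e+02 -4.000e-01  4.745e+02] rot [-0.  -0.1  0.1] rows>= 8.88
```

```bash
python3 -m creep '[[-31,0,51,0,0,0,0],[-62,0,102,0,0,0,0],[-93,0,153,0,0,0,0],[-124,0,204,0,0,0,0],[-155,0,255,0,0,0,0]]'; python3 -m creep '[[-31,0,51,0,0,0,0],[-62,0,102,0,0,0,0],[-93,0,153,0,0,0,0],[-124,0,204,0,0,0,0],[-129,0,214,0,0,0,0]]'; python3 -m creep '[[0,0,0,0,0,0,0]]'
python3 - <<'E'
from h import *
print(pose()[0])
s=snap("wrist","c1")
for n in ["key_head","key_tip","block"]:
    for d in robot.landmark_of(n,"wrist")[:2]: print(n,np.round(d["point"],4),d["p"],proj(s,d["point"]))
E
```

```text
time: 2.9
tool_pos: [0.4209, -0.0092, 0.2059]
ee_rot: [-1.57, -0.001, -1.048]
wrist_force: [1.0, -0.4, 0.6]
width: 0.094
time: 3.52
tool_pos: [0.5416, 0.2104, 0.2041]
ee_rot: [-1.572, 0.001, -1.044]
wrist_force: [-0.1, -0.3, -0.2]
width: 0.0944
time: 3.65
tool_pos: [0.541, 0.2075, 0.205]
ee_rot: [-1.572, -0.0, -1.047]
wrist_force: [-0.2, -0.8, -0.7]
width: 0.0943
[0.54100802 0.20752192 0.20499717]
key_head [0.568  0.2293 0.0739] 0.84 [313.18743013 194.26057269]
key_tip [0.5658 0.2328 0.0461] 0.74 [309.31864549 191.37598533]
key_tip [0.5603 0.2328 0.0085] 0.68 [307.68829745 192.44628824]
block [0.5669 0.2325 0.0452] 0.73 [310.18398984 190.44400919]
```

View pics/c1.png

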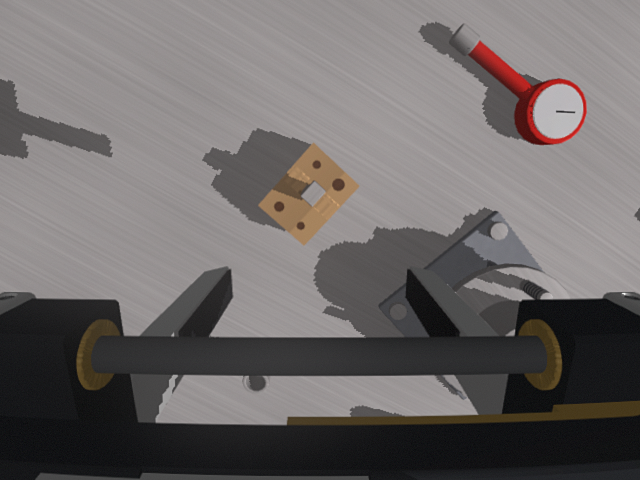

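Run:
```python
from h import *
crop(cv2.imread("pics/c1.png"),245,130,130,120,6,"c1z")
```

```text
(no output)
```

View pics/c1z.png

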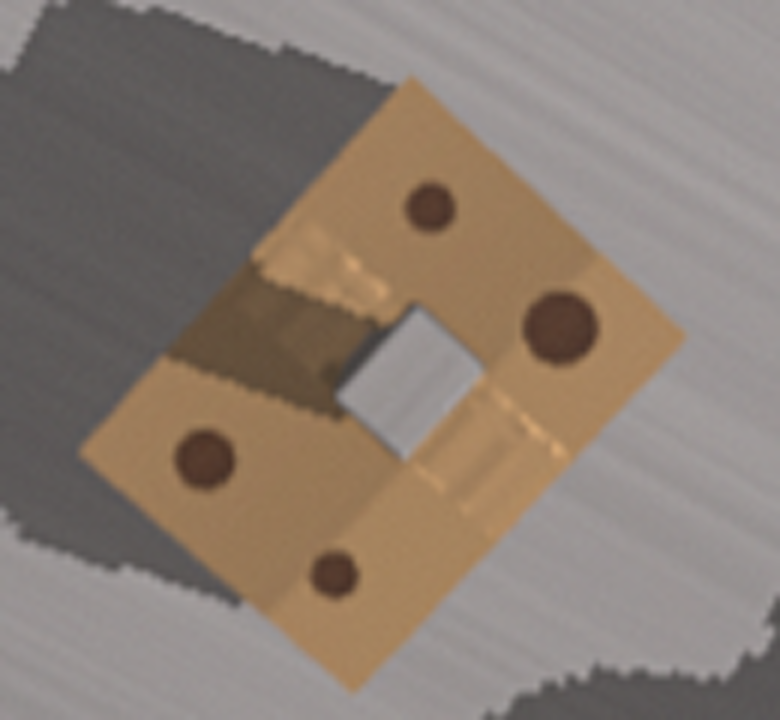

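Run:
```python
from h import *
s=dict(np.load("last_c1.npz"))
def z2p(x,y): return 245+(x+.5)/6-.5,130+(y+.5)/6-.5
K=[at_z(s,*z2p(*c),0.082) for c in [(335,397),(418,305),(485,372),(405,460)]]
B=[at_z(s,*z2p(*c),0.045) for c in [(80,452),(412,75),(685,337),(352,692)]]
for Q in(K,B):
    Q=np.array(Q); print(Q.round(4).tolist(),Q.mean(0)); e=Q[1]-Q[0];f=Q[2]-Q[3];g=Q[1]-Q[2]
    for v in(e,f,g,Q[0]-Q[3]): print(np.linalg.norm(v)*1e3,np.degrees(np.arctan2(v[1],v[0])))
a=cv2.imread("pics/a_side.png");b=cv2.imread("pics/a_scene.png")
i=np.hstack([cv2.resize(a[318:368,225:270],(400,444),interpolation=2),cv2.resize(b[210:255,435:475],(400,444),interpolation=2)])
cv2.imwrite("pics/c2.png",i)
```

```text
[[0.5622, 0.2385, 0.082], [0.5794, 0.2347, 0.082], [0.576, 0.2217, 0.082], [0.5594, 0.2253, 0.082]] [0.56925833 0.23003154 0.082     ]
17.616685849180598 -12.43379772620604
17.02335703816864 -12.23805798496405
13.40865239335663 75.17541642316239
13.455180860439638 77.71135202376544
[[0.5295, 0.2695, 0.045], [0.6074, 0.2523, 0.045], [0.594, 0.1945, 0.045], [0.5167, 0.2118, 0.045]] [0.56188435 0.23201952 0.045     ]
79.71063537017456 -12.441830628160611
79.22797755755849 -12.604717767227196
59.29231448191728 76.98523292198128
59.06421412933109 77.45154701301479
```

View pics/c2.png

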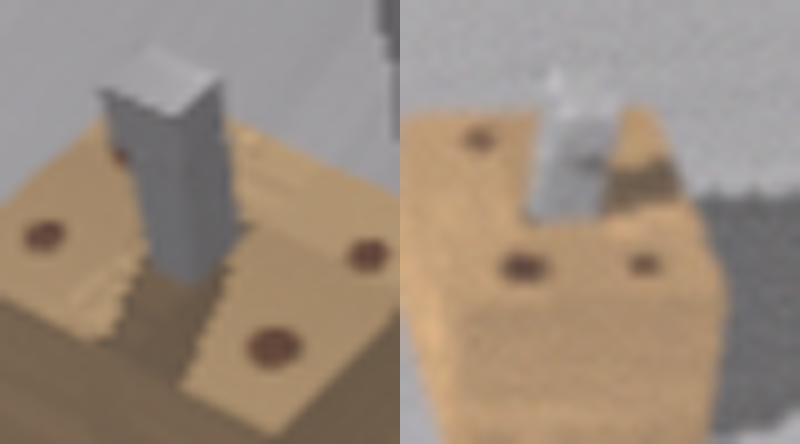

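Run:
```python
from h import *
s=dict(np.load("last_c1.npz"))
import pickle
sd={'fx':460.18061829800325,'fy':460.18061829800325,'cx':316.87118101106097,'cy':235.42479507224644,'k1':-0.01895429184021817,'world_from_camera':np.array([[-0.94275737,-0.17128236,0.28613091,0.2674119],[-0.33341656,0.46746678,-0.81872352,0.73044937],[0.0064762,-0.86725842,-0.49781613,0.58061914],[0,0,0,1]])}
pickle.dump(sd,open("side.pkl","wb"))
K=[(335,397),(418,305),(485,372),(405,460)]
S=[(175,115),(100,92),(158,45),(222,80)]
for k,c in zip(K,S):
    u=(245+(k[0]+.5)/6-.5,130+(k[1]+.5)/6-.5); v=(225+c[0]/8.89,318+c[1]/8.88)
    P=tri([ray(s,*u),ray(sd,*v)]); print(P.round(4),(proj(s,P)-u).round(1),(proj(sd,P)-v).round(1))
# predicted vertical edge: near edge (−x,+y corner) top to bottom at block face
c=np.array([.5678,.2303,0]);a=np.radians(-12.4);ex=np.array([np.cos(a),np.sin(a),0]);ey=np.array([-ex[1],ex[0],0])
for z in(.082,.045): print(proj(sd,c-.0075*ex+.007*ey+[0,0,z]).round(1), end=' ')
v=(225+195/8.89,318+282/8.88);print("seen bottom",v, "seen top",(225+175/8.89,318+115/8.88))
to((0.5678+.0015,0.2303,.065),-12.4+90)
to((0.5678+.0015,0.2303,.065),-12.4-90)
print(robot.get_obs()["joint_positions"])
```

```text
[0.5615 0.238  0.0805] [0.1 0.8] [-0.4  0.1]
[0.5787 0.2343 0.0777] [0.1 0.6] [-0.3  0.1]
[0.5747 0.2207 0.0788] [0.1 1.5] [-0.8  0.2]
[0.5586 0.2249 0.0788] [0.1 0.5] [-0.3  0.1]
[243.7 330.5] [245.4 347.7] seen bottom (246.93475815523058, 349.7567567567568) seen top (244.68503937007873, 330.95045045045043)
shift [ -6.9 141.1  36.7] rot [ 0.000e+00 -1.377e+02  1.000e-01] rows>= 12.87
shift [ -6.9 141.1  36.7] rot [-0.  42.3  0. ] rows>= 3.95
[ 2.66430163e-01  1.50940357e-01  1.29911978e+00 -4.52188938e-04
  1.69089638e+00  1.31600214e+00]
```

```bash
python3 -m creep '[[-2,10,9,0,10.6,0,0],[-4,20,18,0,21.2,0,0],[-6,30,28,0,31.8,0,0],[-7,40,37,0,42.3,0,0],[-7,70,37,0,42.3,0,0]]'
python3 - <<'E'
from h import *
to((0.5693,0.23,.062),-102.4)
E
```

```text
time: 4.47
tool_pos: [0.5713, 0.2314, 0.1377]
ee_rot: [-1.566, 0.003, -1.789]
wrist_force: [-0.3, -1.0, -0.7]
width: 0.0941
shift [ 2.  75.7 -2.1] rot [-0.3 -0.1 -0.1] rows>= 1.21
```

```bash
python3 -m creep '[[2,10,-2,0,0,0,0],[2,10,-2,0,0,0,0]]'
python3 - <<'E'
from h import *
s=snap("wrist","d1"); crop(s["color"],220,180,200,150,4,"d1z")
to((0.5693,0.23,.062),-102.4)
for P in [(.5678,.2303,.082)]: print(proj(s,P))
E
```

```text
time: 4.72
tool_pos: [0.5666, 0.2296, 0.1251]
ee_rot: [-1.572, -0.001, -1.787]
wrist_force: [-0.5, -0.2, -0.7]
width: 0.0936
shift [-0.4 64.3  1.9] rot [-0.  0. -0.] rows>= 1.03
[318.09441658 258.40151385]
```

View pics/d1z.png

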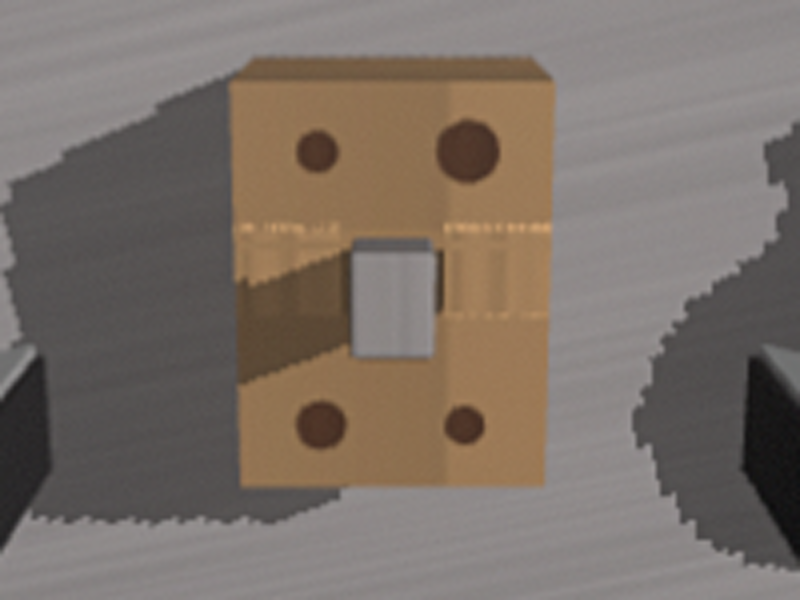

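```bash
python3 -m creep '[[0,32,2,0,0,0,0],[0,63,2,0,0,0,0],[0,63,2,0,0,0,0],[0,63,2,0,0,0,230],[0,63,2,0,0,0,230]]';  python3 -m creep '[[0,0,0,0,0,0,230],[0,0,0,0,0,0,230],[0,0,0,0,0,0,230]]'
```

```text
time: 5.4
tool_pos: [0.5707, 0.2306, 0.065]
ee_rot: [-1.567, 0.002, -1.786]
wrist_force: [0.3, 0.6, -0.3]
width: 0.0772
time: 5.78
tool_pos: [0.5693, 0.2302, 0.0626]
ee_rot: [-1.571, 0.0, -1.786]
wrist_force: [0.2, -0.2, 0.1]
width: 0.0474
```

```bash
python3 -m creep '[[0,0,0,0,0,0,230],[0,0,0,0,0,0,230],[0,0,0,0,0,0,230],[0,0,0,0,0,0,230],[0,0,0,0,0,0,230]]'
```

```text
time: 6.4
tool_pos: [0.5692, 0.2302, 0.0624]
ee_rot: [-1.571, -0.0, -1.786]
wrist_force: [-0.5, 1.0, -0.0]
width: 0.0136
```

```bash
python3 -m creep '[[0,-10,0,0,0,0,230],[0,-30,0,0,0,0,230],[0,-65,0,0,0,0,230],[0,-100,0,0,0,0,230],[0,-138,0,0,0,0,230]]'
python3 - <<'E'
from h import *
# view hub with key held: go beside the hub, TCP offset along -x so hub in picture
to((0.52,0.10,.21),-102.4)
E
```

```text
time: 7.02
tool_pos: [0.569, 0.2301, 0.2019]
ee_rot: [-1.571, -0.0, -1.786]
wrist_force: [0.9, 0.4, -1.4]
width: 0.0134
shift [137.6  -8.1 -20.1] rot [0.  0.1 0. ] rows>= 2.23
```

```bash
python3 -m creep '[[50,-2,-12,0,0,0,230],[100,-4,-24,0,0,0,230],[150,-6,-36,0,0,0,230],[200,-7,-42,0,0,0,230],[250,-7,-42,0,0,0,230]]';python3 -m creep '[[0,0,0,0,0,0,230],[0,0,0,0,0,0,230]]'
python3 - <<'E'
from h import *
s=snap("wrist","e1")
print(pose()[0])
for n in ["keyway","boss"]:
    for d in robot.landmark_of(n,"wrist")[:2]: print(n,np.round(d["point"],4),d["p"],proj(s,d["point"]))
s=snap("side","e2"); print(proj(s,pose()[0])); s=snap("scene","e3"); print(proj(s,pose()[0]))
E
```

```text
time: 7.65
tool_pos: [0.4741, -0.0063, 0.2086]
ee_rot: [-1.569, -0.0, -1.785]
wrist_force: [-0.2, 0.0, -1.0]
width: 0.0142
time: 7.9
tool_pos: [0.475, -0.0048, 0.208]
ee_rot: [-1.57, 0.001, -1.786]
wrist_force: [1.0, 0.0, -1.1]
width: 0.0139
[ 0.47505947 -0.00434141  0.20781161]
keyway [ 0.5661 -0.0127  0.1164] 0.76 [303.54411786 122.95897526]
[342.25487478 205.39906261]
[343.17122721 164.57977833]
```

View pics/e1.png

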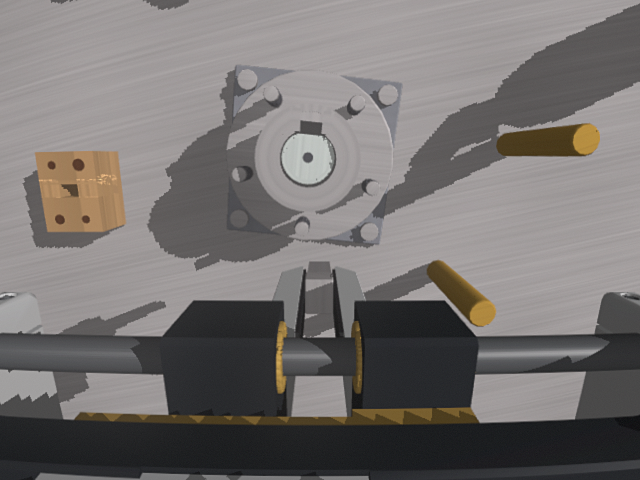

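View pics/e2.png

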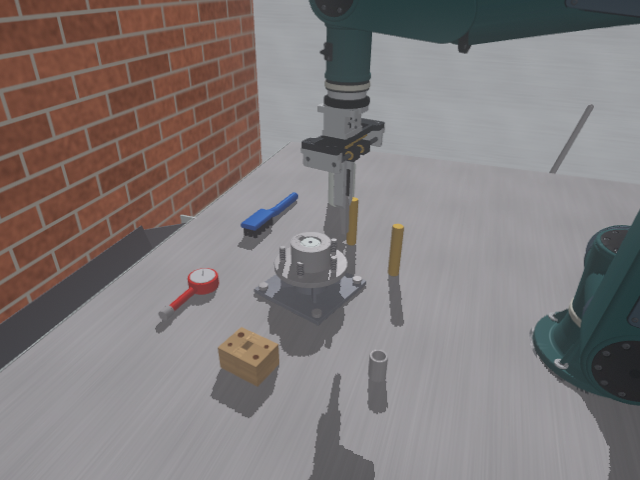

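Run:
```python
from h import *
crop(cv2.imread("pics/e1.png"),240,90,130,130,5,"e1z")
```

```text
(no output)
```

View pics/e1z.png

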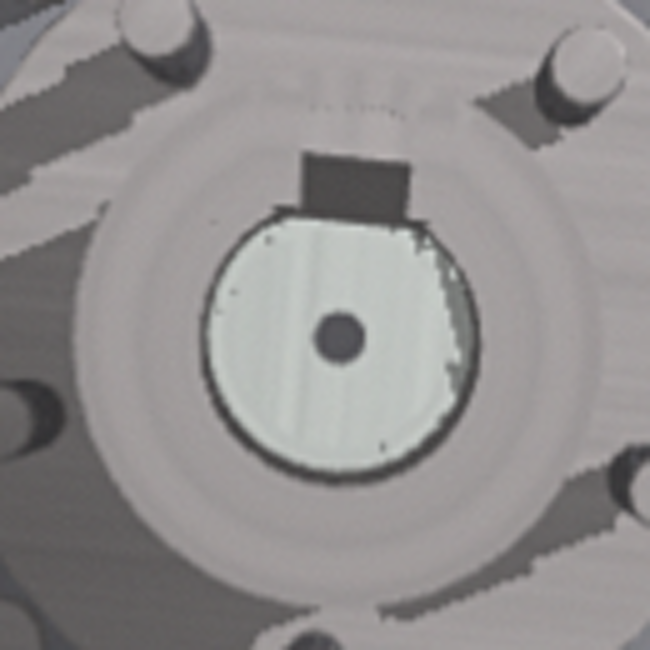

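Run:
```python
from h import *
s=dict(np.load("last_e1.npz")); s2=dict(np.load("last_e2.npz"))
print("cam",s["world_from_camera"][:3,3])
q=lambda x,y:(240+(x+.5)/5-.5,90+(y+.5)/5-.5)
A,B=[at_z(s,*q(*c),.115) for c in[(302,152),(411,162)]]
C,D=[at_z(s,*q(*c),.113) for c in[(300,213),(408,223)]]
E_=at_z(s,*q(340,338),.113)
v=A-B; print("outer",A,B,np.linalg.norm(v),np.degrees(np.arctan2(v[1],v[0]))-90)
v=C-D; print("inner",C,D,np.linalg.norm(v),np.degrees(np.arctan2(v[1],v[0]))-90)
print("shaft c",E_); m=(A+B)/2-E_; print("dir outer",np.degrees(np.arctan2(m[1],m[0])),np.linalg.norm(m[:2]))
# boss circle
pts=[at_z(s,*q(*c),.115) for c in[(75,310),(600,335),(345,608)]]
P=np.array(pts)[:,:2];M=2*(P[1:]-P[0]);b=(P[1:]**2).sum(1)-(P[0]**2).sum();c=np.linalg.solve(M,b);print("boss",c,np.linalg.norm(P-c,axis=1))
a=cv2.imread("pics/e2.png");crop(a,275,225,80,60,8,"e2z")
```

```text
cam [ 0.5395477  -0.01854545  0.38728175]
outer [ 0.56885969 -0.01058031  0.115     ] [ 0.56399872 -0.02601462  0.115     ] 0.01618169157632461 -17.48159188484418
inner [ 0.56056617 -0.00825416  0.113     ] [ 0.5556635  -0.02375496  0.113     ] 0.016257648187804712 -17.551375914676456
shaft c [ 0.5413611  -0.01005981  0.113     ]
dir outer -18.1910939024162 0.026386900840274466
boss [ 0.54014846 -0.00932941] [0.03978892 0.03978892 0.03978892]
```

View pics/e2z.png

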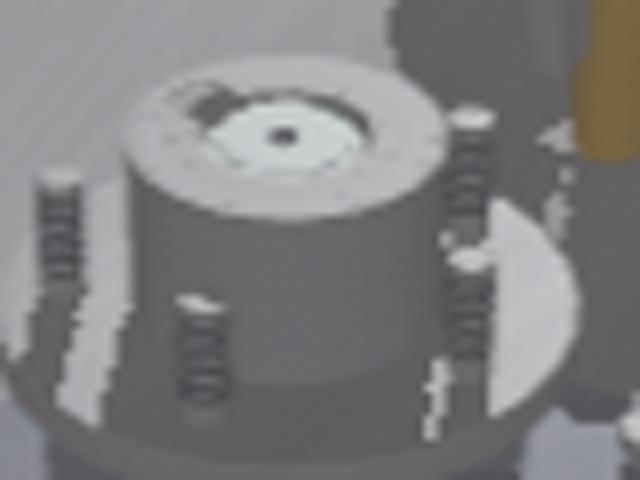

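Run:
```python
from h import *
a=cv2.imread("pics/e2.png");b=cv2.imread("pics/e3.png")
cv2.imwrite("pics/e4.png",np.hstack([cv2.resize(a[150:270,300:380],(400,600),interpolation=2),cv2.resize(b[120:240,300:380],(400,600),interpolation=2)]))
s=dict(np.load("last_d1.npz"))
q=lambda x,y:(220+(x+.5)/4-.5,180+(y+.5)/4-.5)
for z in(.080,.082):
    Q=np.array([at_z(s,*q(*c),z) for c in[(352,250),(434,250),(434,357),(352,357)]])
    d=Q.mean(0)-[0.5692,0.2302,0]; a=np.radians(-12.3);print(z,Q.mean(0),"along x key",d[0]*np.cos(a)+d[1]*np.sin(a),"y",-d[0]*np.sin(a)+d[1]*np.cos(a))
    print(np.linalg.norm(Q[1]-Q[2]),np.linalg.norm(Q[0]-Q[1]))
```

```text
0.08 [0.56912286 0.23015864 0.08      ] along x key -6.656079664606595e-05 y -5.6848280234928465e-05
0.01837663788309858 0.013427578251356438
0.082 [0.56967955 0.23003261 0.082     ] along x key 0.0005042040557275858 y -6.139044054042058e-05
0.0182127296536668 0.013307812568932074
```

View pics/e4.png

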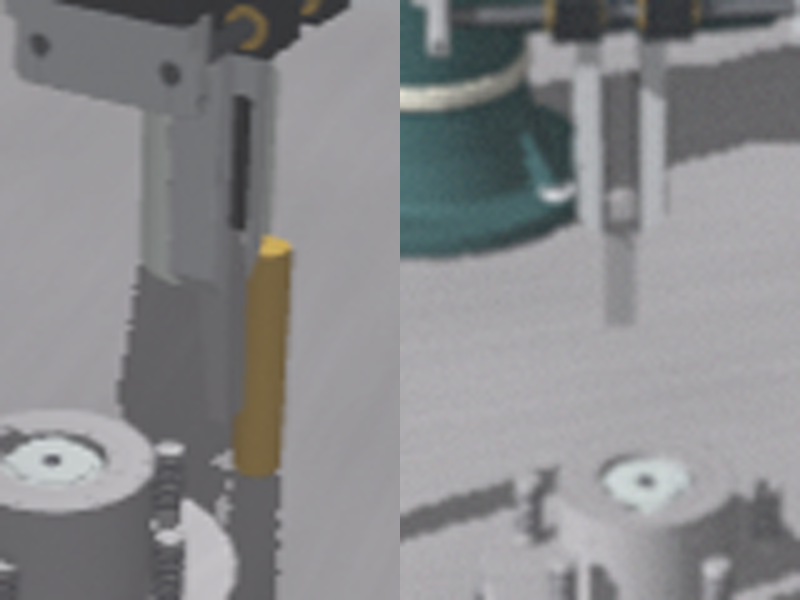

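Run:
```python
from h import *
p=np.array([.4751,-.0045,.208]); a=np.radians(-12.3); ex=np.array([np.cos(a),np.sin(a),0]);ey=np.array([-ex[1],ex[0],0])
for fn,o,w in(("e2",(300,150),5),("e3",(300,120),5)):
    s=dict(np.load(f"last_{fn}.npz"))
    f=lambda x,y,z:((proj(s,p+ex*x*1e-3+ey*y*1e-3+np.array([0,0,z*1e-3]))-o+.5)*w).round(0)
    off=-1.5
    for nm,x,y,z in [("tip flat +y",off-7.5,7,-54),("tip taper +y",off-.5,7,-54),("tip taper -y",off-.5,-7,-54),("shank flat +y z-2",off-7.5,7,-2),("taper+y z-2",off-.5+5.2,7,-2),("headtop taper+y",off+10.5,7,20),("headtop taper-y",off+10.5,-7,20),("headtop flat+y",off-7.5,7,20)]:
        print(fn,nm,f(x,y,z))
```

```text
e2 tip flat +y [221. 419.]
e2 tip taper +y [205. 415.]
e2 tip taper -y [223. 399.]
e2 shank flat +y z-2 [226. 295.]
e2 taper+y z-2 [197. 287.]
e2 headtop taper+y [185. 229.]
e2 headtop taper-y [204. 216.]
e2 headtop flat+y [228. 241.]
e3 tip flat +y [232. 320.]
e3 tip taper +y [233. 327.]
e3 tip taper -y [203. 328.]
e3 shank flat +y z-2 [232. 219.]
e3 taper+y z-2 [233. 231.]
e3 headtop taper+y [234. 193.]
e3 headtop taper-y [202. 194.]
e3 headtop flat+y [232. 174.]
```

Run:
```python
from h import *
crop(cv2.imread("pics/e2.png"),330,190,30,50,12,"e5")
```

```text
(no output)
```

View pics/e5.png

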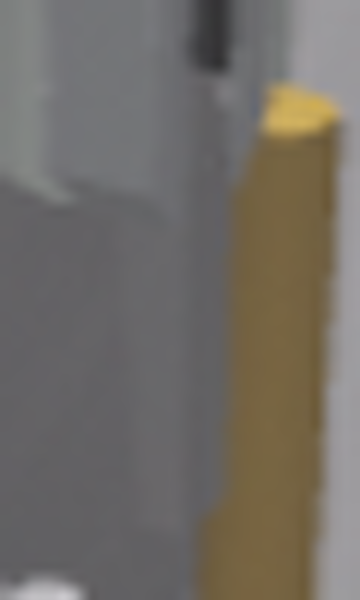

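Run:
```python
from h import *
s=dict(np.load("last_e2.npz"))
print(proj(s,(.5414,-.0101,.113)), (275+(283+.5)/8-.5,225+(135+.5)/8-.5))
# keyway placement: TCP target
ey=np.array([0,0,0])
a=np.radians(-17.6);ex=np.array([np.cos(a),np.sin(a),0])
kw=np.array([.5617,-.0166,.115])
t=kw+ex*.0058; t[2]=.115+.054+.006   # tip 6 mm above mouth, tip centre at keyway
print(t); to(t,-107.6)
```

```text
[309.63804095 241.66173809] (309.9375, 241.4375)
[ 0.56722851 -0.01835375  0.175     ]
shift [-5.5 32.4 93.1] rot [ 0.   5.4 -0. ] rows>= 1.58
```

```bash
python3 -m creep '[[-2,0,47,0,2.7,0,230],[-6,0,94,0,5.4,0,230],[-6,26,94,0,5.4,0,230],[-6,26,94,0,5.4,0,230],[-6,26,94,0,5.4,0,230]]';python3 - <<'E'
from h import *
s=snap("wrist","f1");s2=snap("side","f2");s3=snap("scene","f3")
p=pose()[0];print(p)
a=np.radians(-17.6);ex=np.array([np.cos(a),np.sin(a),0])
t=np.array([.5617,-.0166,.115])+ex*.0066;t[2]=.170;to(t,-107.6)
crop(s["color"],250,190,140,110,5,"f1z")
A=s2["color"][180:260,290:350];B=s3["color"][160:240,320:380]
cv2.imwrite("pics/f2z.png",np.hstack([cv2.resize(A,None,fx=6.6,fy=6.6,interpolation=2),cv2.resize(B,None,fx=6.6,fy=6.6,interpolation=2)]))
E
```

```text
time: 8.78
tool_pos: [0.568, -0.0188, 0.1821]
ee_rot: [-1.57, 0.0, -1.879]
wrist_force: [-0.3, -0.1, -0.5]
width: 0.0139
[ 0.56826506 -0.01913992  0.18317794]
shift [-0.4 13.2 -0.5] rot [-0.2 -0.1 -0. ] rows>= 0.21
```

View pics/f1z.png

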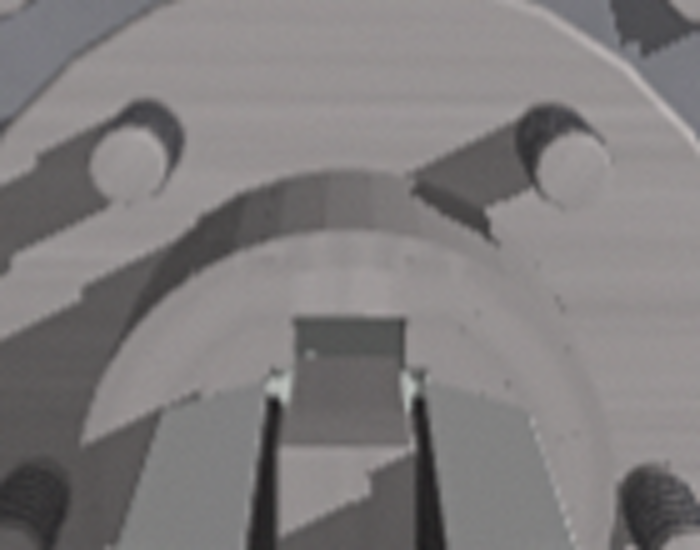

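View pics/f2z.png

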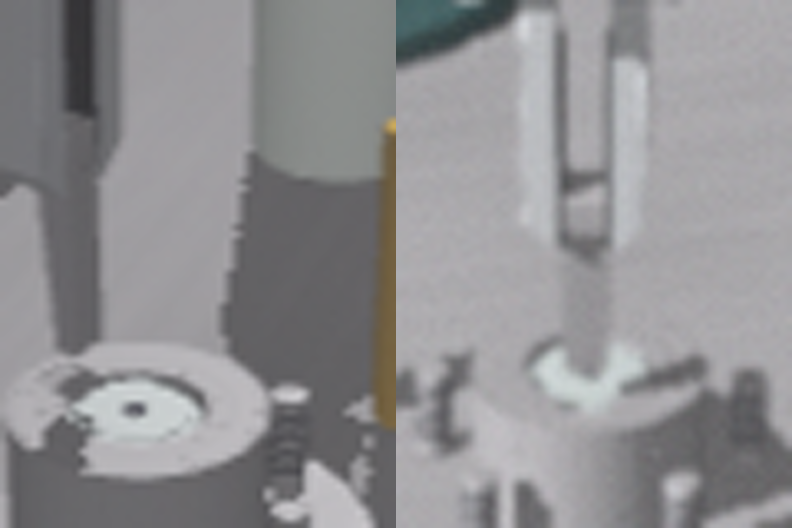

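Run:
```python
from h import *
s=dict(np.load("last_f1.npz"));s2=dict(np.load("last_f2.npz"))
q=lambda x,y:(250+(x+.5)/5-.5,190+(y+.5)/5-.5)
a=np.radians(-17.6);ex=np.array([np.cos(a),np.sin(a),0])
O=at_z(s,*q(350,317),.115);T=at_z(s,*q(350,355),.183-.054)
print(O,T,"tip outer rel keyway outer",(T-O)@ex)
# side: tip flat-face right corner bottom at (100,350)/6.6
r=lambda x,y:(290+(x+.5)/6.6-.5,180+(y+.5)/6.6-.5)
tip=np.array([.5683,-.0191,.183])-ex*.0060; tip[2]-=.054
print("pred tip flat +-y",[((proj(s2,tip-ex*.0035+sg*.007*np.array([-ex[1],ex[0],0]))-[290,180]+.5)*6.6).round(0) for sg in(1,-1)])
print("pred tip taper +y",((proj(s2,tip+ex*.0035+.007*np.array([-ex[1],ex[0],0]))-[290,180]+.5)*6.6).round(0))
```

```text
[ 0.56618868 -0.01826367  0.115     ] [ 0.56471378 -0.01775948  0.129     ] tip outer rel keyway outer -0.001558311896863177
pred tip flat +-y [array([ 70., 354.]), array([ 99., 336.])]
pred tip taper +y [ 52. 347.]
```

```bash
python3 -m creep '[[0,8,0.5,0,0,0,230],[0,13,0.5,0,0,0,230],[0,16,0.5,0,0,0,230],[0,19,0.5,0,0,0,230],[0,19,0.5,0,0,0,230]]'
```

```text
time: 9.55
tool_pos: [0.5683, -0.0195, 0.1621]
ee_rot: [-1.571, -0.0, -1.88]
wrist_force: [-0.1, -0.2, -1.3]
width: 0.0137
```

```bash
python3 -m creep '[[0,2,-0.1,0,0,0,230],[0,4,-0.2,0,0,0,230],[0,6,-0.4,0,0,0,230],[0,8,-0.5,0,0,0,230],[0,8,-0.5,0,0,0,230]]'; python3 -c "
from h import *
s=snap('side','g2')
crop(s['color'],285,180,70,80,7,'g2z');s=snap('wrist','g1');crop(s['color'],250,190,140,110,5,'g1z')"
```

```text
time: 10.18
tool_pos: [0.5679, -0.0193, 0.1542]
ee_rot: [-1.571, -0.0, -1.88]
wrist_force: [0.7, -0.2, -1.5]
width: 0.0135
```

View pics/g2z.png

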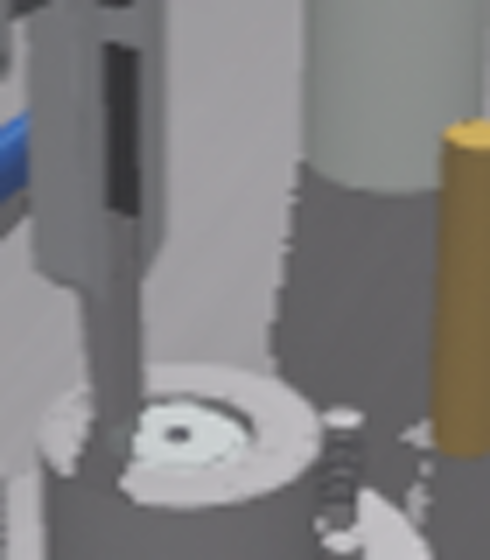

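View pics/g1z.png

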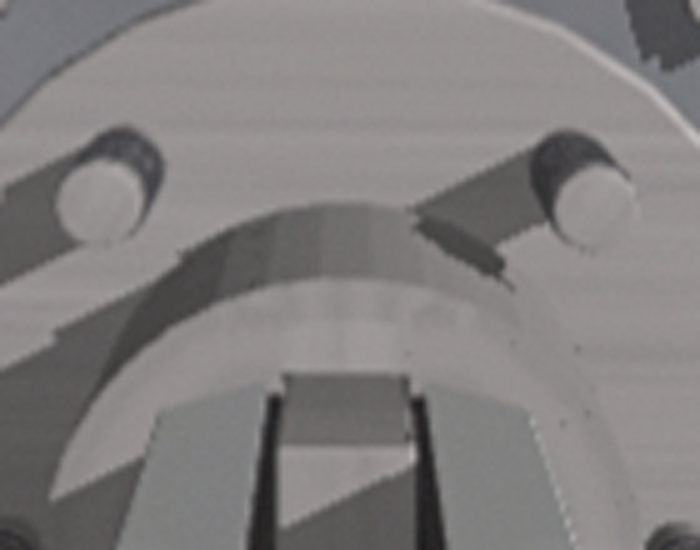

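```bash
python3 -m creep '[[0,1,-0.1,0,0,0,230],[0,2,-0.1,0,0,0,230],[0,3,-0.2,0,0,0,230],[0,4,-0.3,0,0,0,230],[0,4,-0.3,0,0,0,230]]'; python3 -m creep '[[0,1,-0.1,0,0,0,230],[0,2,-0.1,0,0,0,230],[0,3,-0.2,0,0,0,230],[0,3,-0.2,0,0,0,230]]'
```

```text
time: 10.9
tool_pos: [0.5677, -0.0193, 0.1504]
ee_rot: [-1.571, -0.0, -1.88]
wrist_force: [0.1, -0.1, -1.6]
width: 0.014
time: 11.4
tool_pos: [0.5676, -0.0191, 0.1482]
ee_rot: [-1.57, 0.0, -1.88]
wrist_force: [-1.0, 0.9, 4.0]
width: 0.0138
```

```bash
python3 -m creep '[[0,-0.5,-0.4,0,0,0,230],[0,-0.5,-0.8,0,0,0,230],[0,-0.5,-0.8,0,0,0,230]]'; python3 -m creep '[[0,0.7,0,0,0,0,230],[0,1.5,0,0,0,0,230],[0,1.5,0,0,0,0,230]]'
```

```text
time: 11.78
tool_pos: [0.5674, -0.0191, 0.1482]
ee_rot: [-1.569, 0.0, -1.88]
wrist_force: [1.6, -0.5, 1.1]
width: 0.0136
time: 12.15
tool_pos: [0.567, -0.0191, 0.147]
ee_rot: [-1.57, -0.0, -1.88]
wrist_force: [1.3, -0.2, 4.4]
width: 0.0141
```

```bash
python3 -m creep '[[0,0.5,0,0,0,0,230],[0,1,0,0,0,0,230],[0,1,0,0,0,0,230]]'
```

```text
time: 12.52
tool_pos: [0.5668, -0.019, 0.1461]
ee_rot: [-1.57, -0.0, -1.88]
wrist_force: [1.4, -0.7, 5.2]
width: 0.014
```

```bash
python3 -m creep '[[0,0,0,0,0,0,215],[0,0,0,0,0,0,190],[0,0,0,0,0,0,150],[0,0,0,0,0,0,100],[0,0,0,0,0,0,100]]'; python3 -c "
from h import *
s=snap('side','i2');s3=snap('scene','i3')
cv2.imwrite('pics/i2z.png',np.hstack([cv2.resize(s['color'][180:260,290:350],None,fx=6.6,fy=6.6,interpolation=2),cv2.resize(s3['color'][160:240,320:380],None,fx=6.6,fy=6.6,interpolation=2)]))
s=snap('wrist','i1')"
```

```text
time: 13.15
tool_pos: [0.5666, -0.0189, 0.1453]
ee_rot: [-1.571, -0.0, -1.88]
wrist_force: [-0.3, -0.9, 0.7]
width: 0.0504
```

View pics/i2z.png

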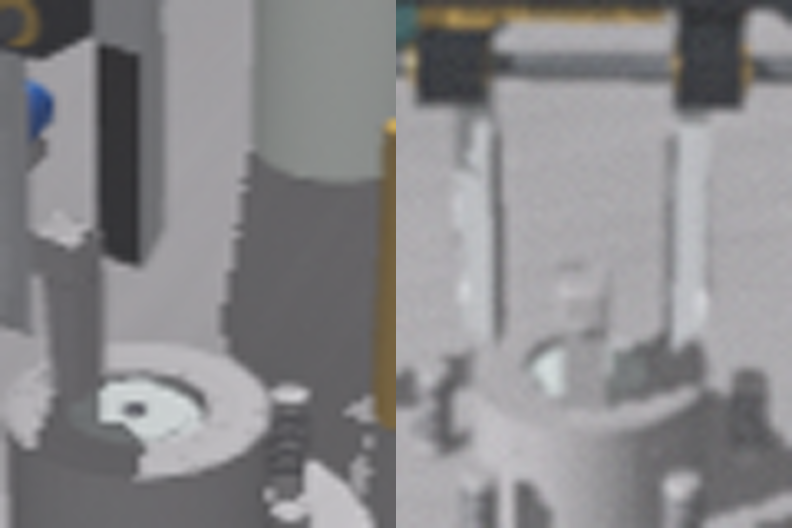

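View pics/i1.png

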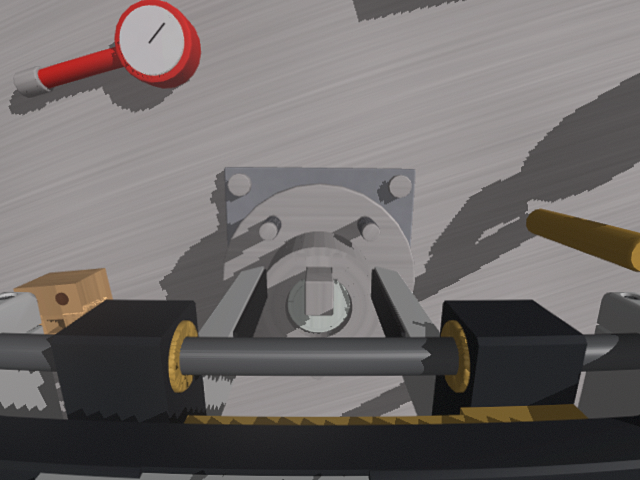

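```bash
python3 -m creep '[[0,-40,0,0,0,0,50],[0,-80,0,0,0,0,0],[50,-85,-15,0,0,0,0],[105,-85,-40,0,0,0,0],[150,-85,-85,0,0,0,0]]'; python3 -m creep '[[30,0,-30,0,0,0,0],[30,0,-30,0,0,0,0]]'
python3 - <<'E'
from h import *
s=snap("wrist","j1"); p=pose()[0]; print(p)
for d in robot.landmark_of("drift_mid","wrist")[:3]: print(np.round(d["point"],4),d["p"],proj(s,d["point"]))
s2=snap("side","j2"); 
for d in robot.landmark_of("drift_mid","side")[:3]: print(np.round(d["point"],4),d["p"],proj(s2,d["point"]))
for d in robot.landmark_of("key_head","side")[:3]: print(np.round(d["point"],4),d["p"],proj(s2,d["point"]))
s3=snap("scene","j3")
cv2.imwrite('pics/j2z.png',np.hstack([cv2.resize(s2['color'][180:260,290:350],None,fx=6.6,fy=6.6,interpolation=2),cv2.resize(s3['color'][160:240,320:380],None,fx=6.6,fy=6.6,interpolation=2)]))
E
```

```text
time: 13.92
tool_pos: [0.4401, -0.137, 0.2305]
ee_rot: [-1.57, -0.001, -1.881]
wrist_force: [-0.3, -0.4, 0.5]
width: 0.094
time: 14.18
tool_pos: [0.4018, -0.1559, 0.2312]
ee_rot: [-1.569, -0.001, -1.884]
wrist_force: [-0.2, 0.8, 0.4]
width: 0.0937
[ 0.40296068 -0.15525857  0.23104216]
[ 0.3881 -0.1265  0.0609] 0.74 [296.01461255 245.45516711]
[ 0.5131 -0.2249  0.0586] 0.64 [352.47642565  91.10095626]
[ 0.5089 -0.2205  0.0595] 0.93 [352.62345773 221.31263527]
[ 0.3871 -0.1287  0.06  ] 0.91 [395.41996213 248.98350907]
[ 0.567  -0.0222  0.16  ] 0.76 [299.59399984 216.05210602]
[ 0.5445 -0.013   0.1109] 0.75 [308.68876642 241.59994889]
```

View pics/j1.png

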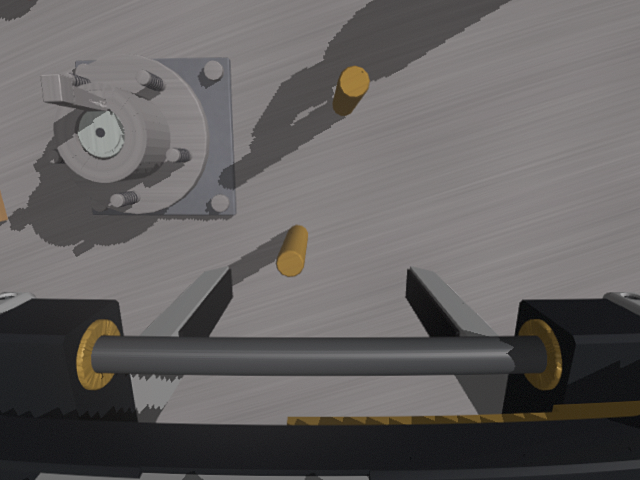

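View pics/j2z.png

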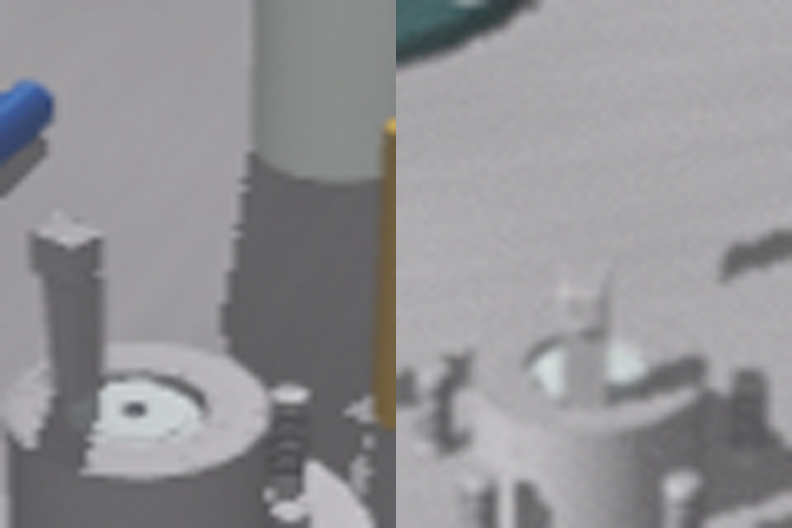

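Run:
```python
from h import *
s=dict(np.load("last_j1.npz"));s2=dict(np.load("last_j2.npz"))
im=cv2.imread("pics/j1.png");im2=cv2.imread("pics/j2.png")
crop(im,325,55,60,60,8,"j1z")
crop(im2,335,185,40,70,8,"j2y")
P=at_z(s,355,81,.12);print(P)
to((P[0],P[1],.2),-107.6)
```

```text
[ 0.51116397 -0.22031721  0.12      ]
shift [ 30.5  30.2 122. ] rot [ 0. -0. -0.] rows>= 2.07
```

View pics/j1z.png

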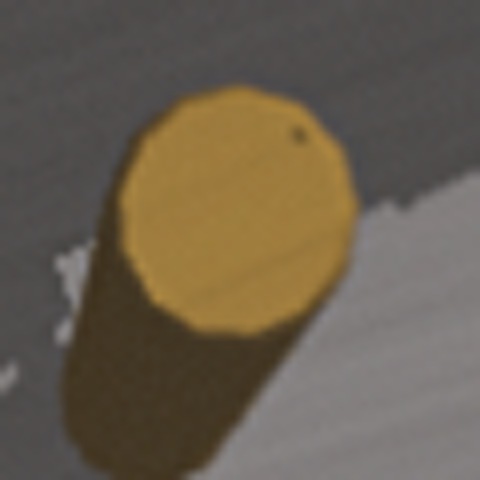

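View pics/j2y.png

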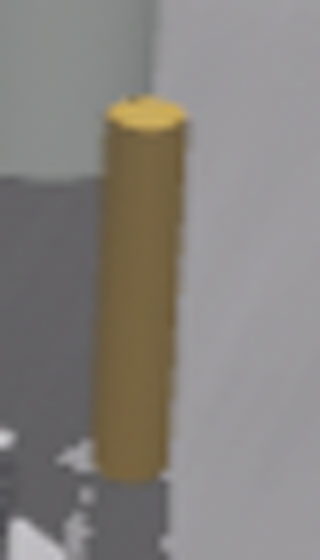

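Run:
```python
from h import *
s=dict(np.load("last_j1.npz"));s2=dict(np.load("last_j2.npz"))
u=(325+(239+.5)/8-.5,55+(210+.5)/8-.5); v=(335+(146+.5)/8-.5,185+(114+.5)/8-.5)
P=tri([ray(s,*u),ray(s2,*v)]);print(P,proj(s,P)-u,proj(s2,P)-v, at_z(s,*u,.12))
to((.5112,-.2205,.065),-107.6)
```

```text
[ 0.51135361 -0.22013209  0.1190158 ] [0.13584844 0.28534743] [-0.09855527 -0.01861318] [ 0.51142816 -0.21994214  0.12      ]
shift [ 30.7 165.2 122.1] rot [ 0. -0. -0.] rows>= 3.32
```

```bash
python3 -m creep '[[15,0,61,0,0,0,0],[30.5,20,122,0,0,0,0],[30.5,80,122,0,0,0,0],[30.5,130,122,0,0,0,0],[30.5,165,122,0,0,0,0]]';python3 -m creep '[[0,0,0,0,0,0,0],[0,0,0,0,0,0,220],[0,0,0,0,0,0,220],[0,0,0,0,0,0,220],[0,0,0,0,0,0,220]]';python3 -m creep '[[0,0,0,0,0,0,220],[0,0,0,0,0,0,220],[0,0,0,0,0,0,220],[0,0,0,0,0,0,220],[0,0,0,0,0,0,220]]'
```

```text
time: 15.1
tool_pos: [0.5098, -0.2197, 0.0616]
ee_rot: [-1.576, 0.001, -1.879]
wrist_force: [0.1, 0.5, 0.0]
width: 0.0941
time: 15.72
tool_pos: [0.5107, -0.2213, 0.0665]
ee_rot: [-1.569, -0.0, -1.88]
wrist_force: [-0.2, -0.1, 0.0]
width: 0.0572
time: 16.35
tool_pos: [0.5103, -0.2208, 0.0654]
ee_rot: [-1.571, 0.0, -1.88]
wrist_force: [-1.0, 0.3, -0.6]
width: 0.0245
```

```bash
python3 -m creep '[[0,-30,0,0,0,0,220],[0,-90,0,0,0,0,220],[0,-150,0,0,0,0,220],[0,-200,0,0,0,0,220],[0,-200,0,0,0,0,220]]';python3 - <<'E'
from h import *
to((.5645,-.0182,.265),-107.6)
E
```

```text
time: 16.98
tool_pos: [0.5119, -0.222, 0.2696]
ee_rot: [-1.562, -0.002, -1.88]
wrist_force: [-0.3, -0.2, -4.9]
width: 0.024
shift [-210.2    4.1  -12. ] rot [-0.5 -0.1  0.1] rows>= 3.37
```

```bash
python3 -m creep '[[-52,0,-3,0,0,0,220],[-105,0,-6,0,0,0,220],[-158,0,-9,0,0,0,220],[-210,0,-12,0,0,0,220],[-210,0,-12,0,0,0,220]]';python3 -m creep '[[0,0,0,0,0,0,220],[0,8,0,0,0,0,220],[0,8,0,0,0,0,220]]';python3 - <<'E'
from h import *
s2=snap('side','k2');s3=snap('scene','k3')
to((.5645,-.0182,.240),-107.6)
cv2.imwrite('pics/k2z.png',np.hstack([cv2.resize(s2['color'][140:240,270:350],None,fx=5,fy=5,interpolation=2),cv2.resize(s3['color'][120:220,310:390],None,fx=5,fy=5,interpolation=2)]))
E
```

```text
time: 17.6
tool_pos: [0.5618, -0.0134, 0.2603]
ee_rot: [-1.579, -0.0, -1.874]
wrist_force: [0.3, -0.8, -5.6]
width: 0.0247
time: 17.98
tool_pos: [0.5619, -0.0184, 0.2555]
ee_rot: [-1.574, -0.001, -1.882]
wrist_force: [-0.7, -0.6, -5.9]
width: 0.0246
shift [-0.6 17.   1.9] rot [ 0.  -0.2  0. ] rows>= 0.27
```

View pics/k2z.png

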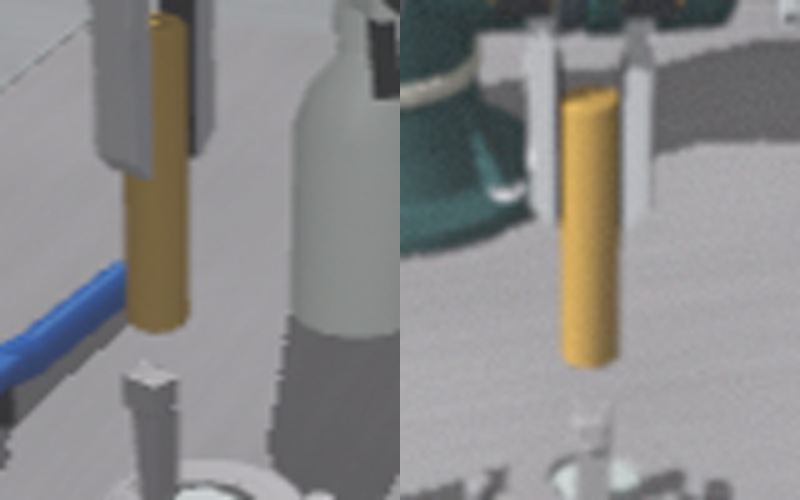

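```bash
python3 -m creep '[[0,6,2,0,0,0,220],[-0.5,12,2,0,0,0,220],[-0.5,16,2,0,0,0,220],[-0.5,17,2,0,0,0,220],[-0.5,17,2,0,0,0,220]]'
```

```text
time: 18.7
tool_pos: [0.5649, -0.0174, 0.2404]
ee_rot: [-1.571, -0.0, -1.88]
wrist_force: [1.1, 0.4, -4.3]
width: 0.0247
```

```bash
python3 -m creep '[[0,2,0,0,0,0,220],[0,4,0,0,0,0,220],[0,5,0,0,0,0,220],[0,5,0,0,0,0,220]]';python3 -m creep '[[0,1,0,0,0,0,220],[0,2,0,0,0,0,220],[0,2,0,0,0,0,220]]'
```

```text
time: 19.2
tool_pos: [0.5648, -0.0175, 0.2353]
ee_rot: [-1.571, -0.0, -1.88]
wrist_force: [-0.5, 0.8, -4.4]
width: 0.0242
time: 19.58
tool_pos: [0.5648, -0.0175, 0.2333]
ee_rot: [-1.571, -0.0, -1.88]
wrist_force: [-0.9, -0.7, -4.0]
width: 0.0239
```

```bash
python3 -m creep '[[0,0.7,0,0,0,0,220],[0,1.5,0,0,0,0,220],[0,1.5,0,0,0,0,220]]';python3 -m creep '[[0,0.5,0,0,0,0,220],[0,1,0,0,0,0,220],[0,1,0,0,0,0,220]]'
```

```text
time: 19.95
tool_pos: [0.5648, -0.0175, 0.2319]
ee_rot: [-1.571, -0.0, -1.88]
wrist_force: [-0.5, 0.6, -3.9]
width: 0.0244
time: 20.32
tool_pos: [0.5649, -0.0175, 0.2311]
ee_rot: [-1.571, -0.0, -1.88]
wrist_force: [1.0, 0.6, -3.0]
width: 0.0246
```

```bash
python3 -m creep '[[0,0.5,0,0,0,0,220],[0,1,0,0,0,0,220],[0,1,0,0,0,0,220]]'
```

```text
time: 20.7
tool_pos: [0.565, -0.0175, 0.2306]
ee_rot: [-1.57, 0.0, -1.88]
wrist_force: [-1.2, 0.5, -1.2]
width: 0.0245
```

```bash
python3 -m creep '[[0,0.5,0,0,0,0,220],[0,1,0,0,0,0,220],[0,1,0,0,0,0,220]]'
```

```text
time: 21.08
tool_pos: [0.565, -0.0174, 0.2299]
ee_rot: [-1.569, 0.0, -1.88]
wrist_force: [-1.3, 0.2, 3.7]
width: 0.0246
```

```bash
python3 -m creep '[[0,0.5,0,0,0,0,220],[0,1,0,0,0,0,220],[0,1,0,0,0,0,220]]'
```

```text
time: 21.45
tool_pos: [0.565, -0.0174, 0.2292]
ee_rot: [-1.569, 0.0, -1.88]
wrist_force: [-2.6, 0.5, 6.0]
width: 0.024
```

```bash
python3 -m creep '[[0,0.4,0,0,0,0,220],[0,0.4,0,0,0,0,220]]'; python3 -m creep '[[0,-3,0,0,0,0,220],[0,-8,0,0,0,0,220],[0,-8,0,0,0,0,220]]'
```

```text
time: 21.7
tool_pos: [0.5651, -0.0174, 0.2292]
ee_rot: [-1.569, 0.0, -1.88]
wrist_force: [-2.0, -0.3, 6.9]
width: 0.0245
time: 22.08
tool_pos: [0.5649, -0.0175, 0.2347]
ee_rot: [-1.572, -0.0, -1.88]
wrist_force: [0.7, -0.2, -4.0]
width: 0.024
```

```bash
python3 -m creep '[[0,3,0,0,0,0,220],[0,5,0,0,0,0,220],[0,6.5,0,0,0,0,220],[0,7.5,0,0,0,0,220],[0,7.5,0,0,0,0,220]]'
```

```text
time: 22.7
tool_pos: [0.5649, -0.0175, 0.2292]
ee_rot: [-1.57, 0.0, -1.88]
wrist_force: [-1.4, 0.1, 1.8]
width: 0.0243
```

```bash
python3 -m creep '[[0,0.4,0,0,0,0,220],[0,0.8,0,0,0,0,220],[0,0.8,0,0,0,0,220]]'
```

```text
time: 23.08
tool_pos: [0.565, -0.0175, 0.2292]
ee_rot: [-1.569, 0.0, -1.88]
wrist_force: [-3.6, -0.3, 6.4]
width: 0.0244
```

```bash
python3 -m creep '[[0,0.4,0,0,0,0,220],[0,0.4,0,0,0,0,220]]'; python3 -m creep '[[0,-3,0,0,0,0,220],[0,-8,0,0,0,0,220],[0,-8,0,0,0,0,220]]'
```

```text
time: 23.32
tool_pos: [0.565, -0.0175, 0.2291]
ee_rot: [-1.568, 0.0, -1.88]
wrist_force: [-3.7, -0.0, 6.4]
width: 0.024
time: 23.7
tool_pos: [0.565, -0.0175, 0.2341]
ee_rot: [-1.571, -0.0, -1.88]
wrist_force: [0.2, -0.2, -4.6]
width: 0.0244
```

```bash
python3 -m creep '[[0,3,0,0,0,0,220],[0,5,0,0,0,0,220],[0,6.5,0,0,0,0,220],[0,8,0,0,0,0,220],[0,8,0,0,0,0,220]]'
```

```text
time: 24.32
tool_pos: [0.5649, -0.0175, 0.2291]
ee_rot: [-1.568, 0.0, -1.88]
wrist_force: [-2.5, -0.1, 6.5]
width: 0.0243
```

```bash
python3 -m creep '[[0,0.4,0,0,0,0,220],[0,0.8,0,0,0,0,220],[0,0.8,0,0,0,0,220]]'
```

```text
time: 24.7
tool_pos: [0.565, -0.0175, 0.229]
ee_rot: [-1.568, 0.0, -1.88]
wrist_force: [-3.9, 0.7, 7.0]
width: 0.0244
```

```bash
python3 -m creep '[[0,0,0,0,0,0,220],[0,0,0,0,0,0,220]]'; python3 -c "
from h import *
s=snap('side','m2')
print(robot.get_obs()['wrist_force'])
crop(s['color'],270,140,80,100,6,'m2z')
print(robot.get_obs()['wrist_force'])"
```

```text
time: 24.95
tool_pos: [0.565, -0.0175, 0.229]
ee_rot: [-1.568, 0.0, -1.88]
wrist_force: [-3.6, 0.3, 7.1]
width: 0.024
[-3.40609711  0.18386524  8.00767897]
[-3.40609711  0.18386524  8.00767897]
```

View pics/m2z.png

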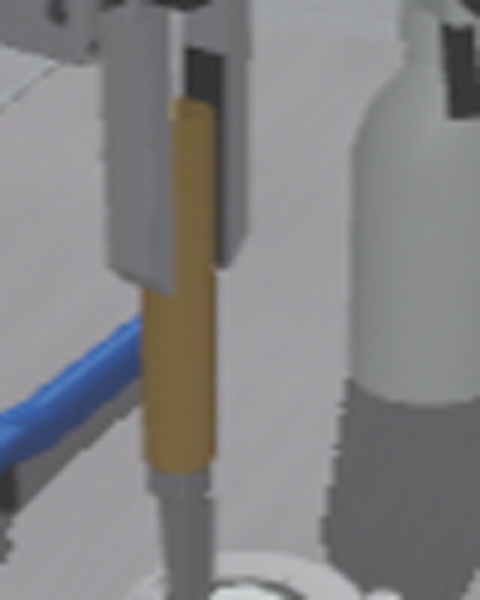

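```bash
python3 -m creep '[[0,0.5,0,0,0,0,220],[0,0.5,0,0,0,0,220]]'; python3 -m creep '[[0,-3,0,0,0,0,220],[0,-10,0,0,0,0,220],[0,-25,0,0,0,0,220],[0,-40,0,0,0,0,220],[0,-40,0,0,0,0,220]]'
python3 - <<'E'
from h import *
s2=snap('side','n2');s3=snap('scene','n3')
cv2.imwrite('pics/n2z.png',np.hstack([cv2.resize(s2['color'][130:250,270:350],None,fx=5,fy=5,interpolation=2),cv2.resize(s3['color'][110:230,310:390],None,fx=5,fy=5,interpolation=2)]))
to((.5103,-.2208,.27),-107.6)
E
```

```text
time: 25.25
tool_pos: [0.565, -0.0174, 0.2288]
ee_rot: [-1.567, 0.001, -1.88]
wrist_force: [-4.1, -0.9, 8.6]
width: 0.0245
time: 25.88
tool_pos: [0.566, -0.0176, 0.2681]
ee_rot: [-1.566, 0.001, -1.88]
wrist_force: [0.4, 0.8, -5.4]
width: 0.0245
shift [210.3  -4.1   9.8] rot [-0.  -0.1 -0. ] rows>= 3.37
```

View pics/n2z.png

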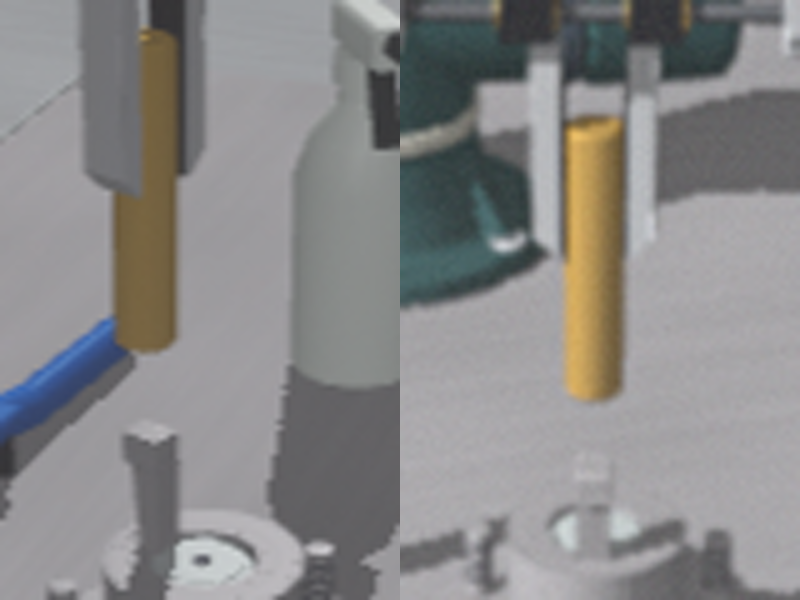

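```bash
python3 -m creep '[[52,0,3,0,0,0,220],[105,0,5,0,0,0,220],[158,0,8,0,0,0,220],[210,0,10,0,0,0,220],[210,0,10,0,0,0,220]]'; python3 -m creep '[[0,40,0,0,0,0,220],[0,90,0,0,0,0,220],[0,140,0,0,0,0,220],[0,175,0,0,0,0,220],[0,185,0,0,0,0,220]]';  python3 -m creep '[[0,4,0,0,0,0,220],[0,5,0,0,0,0,220],[0,6,0,0,0,0,220],[0,6,0,0,0,0,220]]'
```

```text
time: 26.6
tool_pos: [0.5088, -0.224, 0.2643]
ee_rot: [-1.573, -0.001, -1.886]
wrist_force: [0.8, 0.4, -5.4]
width: 0.0245
time: 27.22
tool_pos: [0.5084, -0.2184, 0.0769]
ee_rot: [-1.578, 0.002, -1.879]
wrist_force: [0.5, -0.4, -3.8]
width: 0.0244
time: 27.72
tool_pos: [0.511, -0.2209, 0.0756]
ee_rot: [-1.569, -0.0, -1.88]
wrist_force: [-0.6, -0.2, -4.5]
width: 0.0244
```

```bash
python3 -m creep '[[0,3,0,0,0,0,220],[0,6,0,0,0,0,220],[0,8,0,0,0,0,220],[0,8,0,0,0,0,220]]'
```

```text
time: 28.22
tool_pos: [0.5102, -0.2204, 0.0661]
ee_rot: [-1.572, 0.0, -1.88]
wrist_force: [0.2, -0.3, -5.2]
width: 0.0242
```

```bash
python3 -m creep '[[0,0.5,0,0,0,0,220],[0,1,0,0,0,0,220],[0,1,0,0,0,0,220]]'
```

```text
time: 28.6
tool_pos: [0.5104, -0.2206, 0.0656]
ee_rot: [-1.571, -0.0, -1.88]
wrist_force: [0.6, -0.4, -4.7]
width: 0.0245
```

```bash
python3 -m creep '[[0,0.4,0,0,0,0,220],[0,0.8,0,0,0,0,220],[0,0.8,0,0,0,0,220]]'
```

```text
time: 28.98
tool_pos: [0.5106, -0.2206, 0.0655]
ee_rot: [-1.57, -0.0, -1.88]
wrist_force: [-1.9, 0.6, -1.1]
width: 0.0245
```

```bash
python3 -m creep '[[0,0.4,0,0,0,0,220],[0,0.8,0,0,0,0,220],[0,0.8,0,0,0,0,220]]'
```

```text
time: 29.35
tool_pos: [0.5107, -0.2207, 0.0654]
ee_rot: [-1.57, -0.0, -1.88]
wrist_force: [-3.2, 1.7, 4.7]
width: 0.0245
```

```bash
python3 -m creep '[[0,-0.8,0,0,0,0,220],[0,-0.8,0,0,0,0,205],[0,-0.8,0,0,0,0,180],[0,-0.8,0,0,0,0,100],[0,-0.8,0,0,0,0,0]]'; python3 -m creep '[[0,0,0,0,0,0,0],[0,0,0,0,0,0,0],[0,0,0,0,0,0,0]]'
```

```text
time: 29.98
tool_pos: [0.5105, -0.2206, 0.0644]
ee_rot: [-1.571, -0.0, -1.88]
wrist_force: [-0.0, 0.2, 0.3]
width: 0.0443
time: 30.35
tool_pos: [0.5105, -0.2206, 0.0648]
ee_rot: [-1.571, -0.0, -1.88]
wrist_force: [0.8, -0.3, -1.0]
width: 0.0741
```

```bash
python3 -m creep '[[0,-10,0,0,0,0,0],[0,-50,0,0,0,0,0],[0,-100,0,0,0,0,0],[0,-150,0,0,0,0,0],[0,-180,-20,0,0,0,0]]'; python3 -m creep '[[0,0,-60,0,0,0,0],[0,0,-80,0,0,0,0],[0,0,-80,0,0,0,0]]'
python3 - <<'E'
from h import *
s=snap('side','o2');robot.landmark_of
for n in("drift_mid","key_head","gauge","socket","spray","brush"):
    for d in robot.landmark_of(n,"side")[:2]: print(n,np.round(d["point"],4),round(d["p"],2))
s3=snap('scene','o3')
cv2.imwrite('pics/o4.png',np.hstack([cv2.resize(s['color'][180:260,270:410],(400,229),interpolation=2),cv2.resize(s3['color'][160:280,230:400],(400,282))[:229]]))
E
```

```text
time: 30.98
tool_pos: [0.4924, -0.215, 0.2487]
ee_rot: [-1.566, -0.001, -1.88]
wrist_force: [-0.1, 0.3, 0.1]
width: 0.0938
time: 31.35
tool_pos: [0.4146, -0.1899, 0.2463]
ee_rot: [-1.568, -0.001, -1.881]
wrist_force: [0.2, -0.5, -0.4]
width: 0.0942
drift_mid [ 0.5112 -0.2188  0.059 ] 0.98
drift_mid [ 0.387  -0.1244  0.0593] 0.94
key_head [ 0.5646 -0.0194  0.1588] 0.76
gauge [ 0.7565  0.0602 -0.0015] 0.9
socket [ 0.3525  0.1835 -0.0013] 0.82
spray [ 0.6039 -0.4362 -0.0043] 0.63
brush [ 7.490e-01 -2.712e-01 -7.000e-04] 0.89
brush [ 0.5656 -0.0226  0.1589] 0.73
```

View pics/o4.png

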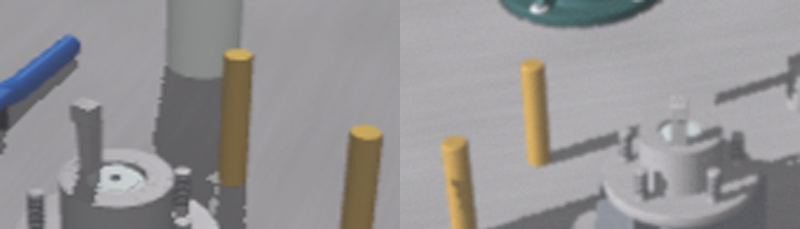

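View pics/o2.png

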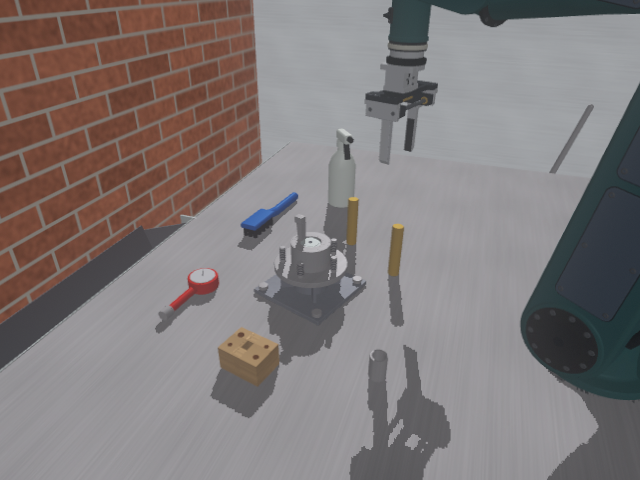

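```bash
python3 -c "
from bench import robot
print(robot.close_job())"
```

```text
the job is handed in; nothing more can be done
None
```

The key is wedged in the keyway, the drift is standing upright on the shelf near where it started, and the job is handed in at about 32 s. It gave no verdict.

- **Key:** I took it from the block and lowered it thin end down with its head overhanging outwards. It touched at about 22 mm depth, and I let go of it there. It stood upright on its own.
- **Taps:** I gave three separate taps with the rightmost drift, at about 11, 11 and 13 N. The figures allow for the drift's weight, and I lifted clear between taps. The force was read only at the end of each move. The key stayed put after the first tap to within about 0.4 mm. It finished at roughly 26 mm depth, worked out from the arm's position.
- **Last checks:** The side and scene pictures show the key upright in the keyway, the drift standing within a few millimetres of its first place, and the gripper touching nothing. The gauge, socket, spray bottle, brush and other drift read within about 6 mm of their first positions, close to the networks' error.
- **Disagreements:**
  - My picture measure of the keyway gap was 8.6 mm, against the stated minimum of 9.2 mm.
  - Triangulated heights came out 1 to 4 mm low.
  - The side view hinted at a lean of up to 2° while the key was held. I did not confirm it, and it did not hinder the fit.

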